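# Lock a desk clamp's adjusting screw with its jam nut

## Robot

A 7-joint arm with a two-finger parallel gripper is mounted at the origin on the work surface. World frame = base frame: x ahead of the robot, y to its left, z up, the work surface at z = 0. Lengths are in m, angles in rad, forces in N, time in s.
With the tool pointing down it reaches from about 0.4 to 0.85 m from the base axis. Payload 6.9 kg.
Tool frame: the origin (TCP) lies midway between the tips of the shut fingers; the grasp point (between the pads) lies 19 mm behind it; z points along the fingers, y is the direction in which the jaws open and shut (so a half turn about z gives the same grasp; the last joint's range is limited). The gripper opens to 85 mm and grips with 20 to 120 N. Pads are 22 mm wide; open, the fingers measure 114 mm over their backs; the gripper's body (76 mm by 85 mm) begins 54 mm behind the grasp point. The pads swing forward as they close: fully open they stand 13 mm farther back than shut.
Start: joints at [1.216, 0.507, -0.238, 1.5, 0.126, 1.149, -0.155], TCP at [0.278, -0.56, 0.231] pointing down, gripper open.
Joint ranges: [-3.08, 3.08], [-0.24, 2.05], [-1.43, 1.35], [0, 2.5], [-1.52, 4.66], [0.17, 1.96], [-2.89, 2.89]. Speed limits (rad/s): [2.39, 2.39, 3.14, 3.14, 3.14, 3.14, 3.14].

## Interface

Orientations are given as a unit quaternion [x, y, z, w].
In Python, from plant import monitor, read_camera, env, nets gives the robot as it stands.
- The arm moves only by the tool arm_command, never from a script. Its argument "commands" is a list of rows, each an object with "jaw": the closure, from -1 (fully open) to 1 (shut); "offset": the shift along the tool's x, y, z in m, a list of three; "yaw": the turn about the tool's z in degrees. A call has 1 to 20 rows; each row is the pose to reach, as a shift and turn from the pose commanded when the call began, along the tool's axes at that moment; what a row does not reach only later rows make up. A row lasts 1/10 s, in which the tool goes at most 50 mm and 8.59 degrees, less where a joint would pass 70% of its speed; a pose out of reach is approached as far as the arm can. A call with a gripper value outside its range is refused whole. The fingers move at their own pace and stop on an object; "squeeze" is the grip in N (left out, the last holds). Time passes only in rows, so rows that repeat a pose let the fingers close. It gives the time, the measured TCP pose, the force and the opening at its end, in the units of the state.
- monitor.get_obs(): the state, without advancing time (a new reading comes with each control period).
- read_camera(name): name is "scene" or "side" or "wrist"; returns a dict with "image" (480x640x3 uint8, blue, green, red), "fov_y" (degrees; the focal length in pixels is half the picture's height over the tangent of half this angle, whatever the lens; pixels are square), "cx", "cy" (the principal point, pixels), "k1" (the pictures are not rectified: a ray, as slopes to the right and down, at radius r is drawn at 1 + k1 r^2 times it, then the intrinsics apply), "R" (3x3) and "t" (3): a world point X has camera coordinates R X + t. Camera axes: x right, y down, z forward; pixel columns grow to the right and rows downward; lengths in m; the calibration is good to about 2 mm. A picture is of the moment at which its call begins. There is no depth.
- env.hand_in(): hands the job in, once; it reports no verdict.
Trained networks look in the newest picture that a camera, given by its name, has taken for a name from the list of things; names that differ only in an ending like _2 or _b are one class to them, and where a whole thing is asked for, a point or a joint stands for the part that bears it (a point fixed in the world has none). Each returns a list of dicts, best first, with "score" (0 to 1); they miss things now and then, are a little off and sometimes report something else, mostly with a low value. They report only what shows in the picture. A call takes as long as a camera call. They do not tell look-alikes from the thing itself.
- nets.find_in(query, camera): "xyz" ([x, y, z] in m, in world coordinates, good to about 4 mm: the middle of the surface that is visible of it).
- nets.outline_of(query, camera): "mask" (480x640 bool, what is visible of it).
- nets.spot_point(query, camera): "xyz" ([x, y, z] in m, in world coordinates, good to about 4 mm: a listed point, or the origin of a listed thing).
The state is a dict: "clock": time; "joints": joint angles; "qd": joint speeds; "tau": joint torques, N m; "position": TCP position; "orientation": TCP orientation; "force": force on the tool from outside, world axes, zero at the start; "torque": the same for the moment, N m; "finger_gap": finger opening in m.
Only numpy, scipy, OpenCV 4.12 (cv2) and the standard library are available. Lean on these libraries where they do the work, as an engineer would, in place of code of your own. Each camera call takes 0.05 s, during which the arm holds its last target. There are 200 camera calls.

## Task

The clamp's adjusting screw is set right; lock it with its jam nut. Move the holding pin from the peg block on the turntable into the clamp hole on the clockwise side of the screw's arm (clockwise seen from above), fully home, so that the screw cannot turn along, then swing the jam nut's lever clockwise by its knob until it comes up tight against the pin-held screw: a steady sideways push of about 10 newtons at the knob, held for a moment and never above about 15. Let go, leave the pin in and the lever tight, and disturb nothing else.

Things in the scene. Friction and masses are not known exactly. Their poses are not given: they have to be found in the camera images.
- clamp: Chrome desk clamp, fixed near the table's far left corner: a block 130 x 78 x 40 mm (x, y, z) with two pin holes in its top. Origin on the table under the vertical screw axis, z up; the block reaches from x = -45 to +85 mm of this frame. The holes lie at x = 60 mm, y = -15.5 and +15.5 mm, one on either side of the screw's arm.
- screw: Adjusting screw, turning about the clamp's axis (friction 0.1 N m). Origin on the table on that axis; x along its one straight arm, 10 x 10 mm in section, reaching to 78 mm from the axis, 55 to 65 mm above the table. The arm lies nearly along the clamp's x, between the holes, about 4 mm clear of a pin in either. Unless the pin stops the arm, the nut drags the screw round.
- bar_tip (a point): Point on the screw's arm, 75 mm from the axis, 60 mm above the table. It shows the setting: it may move up to 13 mm as the arm comes up against the pin, and must stay within 18 mm of where it started.
- pin_hole (a point): Centre of the mouth of the hole to use, 40 mm above the table, at y = -15.5 mm of the clamp, on the clockwise side of the arm. Round, 13.5 mm wide, 2 mm chamfer, 24 mm deep, upright. The other hole would not hold the screw against a clockwise pull.
- nut: Jam nut under the screw's head, with its lever; turns about the screw's axis. Origin on the table on that axis, the lever lies 189 degrees counterclockwise (from above) from its x axis. It turns freely on the screw (0.1 N m) until it seats, at a place to be found by feel, and then hardly gives as it tightens, so poses do not tell how tight it is.
- nut_knob (a point): Centre of the top of the upright black knob on the nut's lever: cylinder 16 mm wide, 42 to 95 mm above the table, 85 mm from the screw axis, clear all round; lever bar at 42 to 50 mm. It starts about opposite the screw's arm (169 to 189 degrees) and swings some 45 to 80 degrees clockwise to its seat. Tight: 8 to 14 N of tangential push; over about 15 N strains the screw.
- pin: Steel holding pin, loose, 92 mm long, about 100 g, upright in a wooden peg block (50 x 50 mm, top 54 mm above the table) on the turntable. Shank 12 mm wide, chamfered foot; round head 18 mm wide over the top 20 mm. Origin at the foot's centre, z up along it. In the peg block the foot is 30 mm above the table (24 mm deep); fully home in the clamp, 16 mm above.
- pin_tip (a point): Centre of the pin's foot.
- pin_head (a point): Point on the pin's axis at mid height of its head, 82 mm above the foot: the place to grip.
- turntable: Wooden turntable, does not turn here, 280 mm wide, top 24 mm above the table, origin under its centre; the peg block stands at x = -70 mm of its frame.
- jar: Grey ceramic jar, 84 mm wide, 106 mm high, loose on the turntable; leave it. Origin at its underside.
- stapler: Yellow plastic stapler, 130 x 34 x 42 mm, loose on the glass; leave it. Origin at its underside.
- tape: Roll of clear tape lying flat, 96 mm wide, 45 mm high; leave it. Origin at its underside.
- tin: Closed aluminium tin, 94 mm wide, 55 mm high; leave it. Origin at its underside.
Mind the look-alikes: they are no part of the job. Of the things shaped like the clamp, the chrome one is meant.

How it is judged:
By the outcome, as a careful person would: the job done as asked, in the order asked, and still so for the second after the job is handed in, with the robot touching nothing.
It also fails if it takes over 64 s, if anything falls off the work surface, if the arm or the gripper's body presses on something with over 40 N, if the wrist force passes 120 N, or if a joint passes its speed limit or range.

## Working session

There is one attempt and no reset: what is moved stays moved. The work goes in short steps, Python scripts to look and compute and a tool call to move; the robot and the scene stay as the last step left them, time stands still between calls to the robot, and variables do not carry over. Pictures are saved under pics/ and viewed, about 8 in all and at most 12, crops included, and the job is handed in when it is done.

Besides the shell and the picture viewer there is one more tool, called after "Request:" in YAML: its name, and indented under it one key for each argument. arm_command: Moves the arm, as the interface text tells. Its arguments: {"type":"object","properties":{"commands":{"type":"array","items":{"type":"object","properties":{"jaw":{"type":"number"},"offset":{"type":"array","items":{"type":"number"}},"yaw":{"type":"number"}}}},"squeeze":{"type":"number"}},"required":["commands"]}

```bash
ls; mkdir -p pics
python3 - <<'E'
from plant import monitor, read_camera, env, nets
import cv2,numpy as np
o=monitor.get_obs(); print({k:np.round(v,3) for k,v in o.items()})
a=read_camera("scene");b=read_camera("side")
for n,c in(("scene",a),("side",b)):
    cv2.imwrite(f"pics/{n}0.png",c["image"]); print(n,c["fov_y"],c["k1"],np.round(-c["R"].T@c["t"],3))
    for q in["clamp","nut_knob","pin_head","bar_tip","pin_hole","turntable","pin_tip"]:
        for r in nets.spot_point(q,n)[:4]: print(n,q,round(r["score"],2),np.round(r["xyz"],3))
E
```

```text
pics
{'clock': np.float64(0.0), 'joints': array([ 1.215,  0.508, -0.238,  1.501,  0.126,  1.149, -0.155]), 'qd': array([-0.   , -0.001,  0.   ,  0.001, -0.002,  0.   ,  0.001]), 'tau': array([-0.0000e+00, -6.2060e+01, -2.1870e+00, -2.4965e+01,  1.3000e-02,
        1.2000e-02,  0.0000e+00]), 'position': array([ 0.278, -0.559,  0.23 ]), 'orientation': array([ 0.974,  0.228, -0.   , -0.001]), 'force': array([ 0.501,  0.05 , -1.016]), 'torque': array([ 0.049, -0.011, -0.015]), 'finger_gap': np.float64(0.085)}
scene 53.10797176721365 -0.013243239200553978 [ 0.993 -0.245  0.802]
scene clamp 0.92 [0.183 0.354 0.001]
scene clamp 0.82 [ 0.593  0.217 -0.001]
scene clamp 0.79 [ 0.348  0.187 -0.002]
scene nut_knob 0.8 [0.515 0.182 0.096]
scene nut_knob 0.7 [0.27  0.162 0.098]
scene nut_knob 0.6 [0.424 0.366 0.002]
scene nut_knob 0.53 [0.109 0.331 0.094]
scene pin_head 0.56 [ 0.532 -0.18   0.113]
scene bar_tip 0.84 [0.667 0.237 0.06 ]
scene bar_tip 0.6 [0.592 0.216 0.   ]
scene bar_tip 0.59 [0.262 0.366 0.061]
scene pin_hole 0.92 [0.249 0.345 0.038]
scene pin_hole 0.83 [0.407 0.184 0.041]
scene p
[... 238 characters left out ...]
 0.032]
side 43.584201327854494 -0.06389299331946313 [ 0.277 -0.939  1.282]
side clamp 0.79 [ 0.594  0.214 -0.003]
side clamp 0.79 [ 0.346  0.191 -0.   ]
side clamp 0.68 [0.594 0.215 0.002]
side clamp 0.58 [ 0.186  0.357 -0.001]
side nut_knob 0.8 [0.104 0.333 0.098]
side nut_knob 0.5 [0.516 0.178 0.093]
side pin_head 0.55 [ 0.53  -0.181  0.025]
side pin_head 0.46 [ 0.532 -0.185  0.113]
side bar_tip 0.95 [0.261 0.368 0.061]
side bar_tip 0.7 [0.664 0.235 0.057]
side bar_tip 0.7 [0.421 0.205 0.06 ]
side pin_hole 0.96 [0.411 0.19  0.039]
side pin_hole 0.69 [0.246 0.351 0.04 ]
side pin_hole 0.56 [0.656 0.214 0.04 ]
side turntable 0.8 [ 0.582 -0.227  0.001]
side pin_tip 0.56 [ 0.532 -0.184  0.028]
```

View pics/scene0.png

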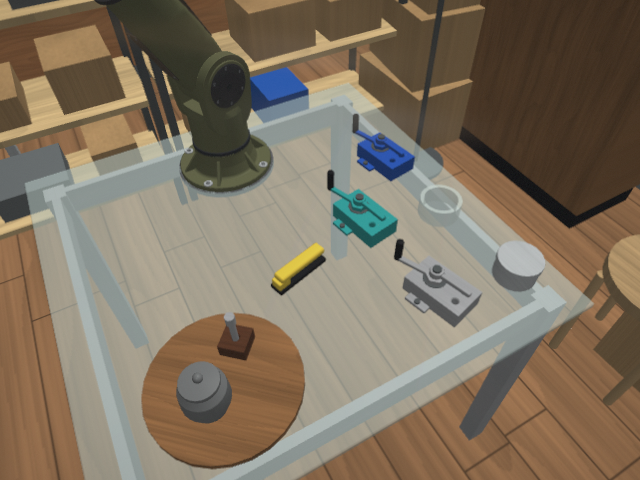

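View pics/side0.png

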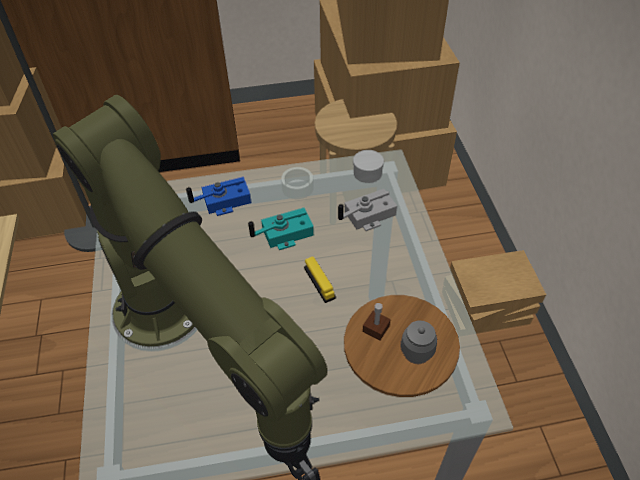

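Three clamp-shaped things appear in scene0: the blue one at (385,155), the teal one at (365,217) and the chrome/grey one at (440,290). The grey one fits, since it is chrome and nearest the far left corner. The pin is at (231,328) in the peg block. I'll confirm with a crop and get baseline positions.

```bash
cat > h.py <<'E'
from plant import monitor, read_camera, env, nets
import cv2,numpy as np
def proj(c,X):
    p=c["R"]@np.asarray(X)+c["t"]; s=p[:2]/p[2]; f=240/np.tan(np.radians(c["fov_y"]/2))
    s=s*(1+c["k1"]*(s@s)); return np.array([c["cx"],c["cy"]])+f*s
def plane(c,uv,z):  # world point at height z on pixel ray
    f=240/np.tan(np.radians(c["fov_y"]/2)); d=(np.asarray(uv,float)-[c["cx"],c["cy"]])/f; s=d.copy()
    for _ in range(20): s=d/(1+c["k1"]*(s@s))
    C=-c["R"].T@c["t"]; r=c["R"].T@np.array([s[0],s[1],1]); return C+r*(z-C[2])/r[2]
def crop(c,box,k,name,pts=()):
    x,y,w,h=box; im=cv2.resize(c["image"][y:y+h,x:x+w],None,fx=k,fy=k,interpolation=cv2.INTER_CUBIC)
    for X in pts:
        u=(proj(c,X)-[x,y]+.5)*k; cv2.drawMarker(im,tuple(int(v) for v in u),(0,0,255),cv2.MARKER_CROSS,12,1)
    cv2.imwrite(f"pics/{name}.png",im)
E
python3 - <<'E'
from h import *
a=read_camera("scene")
for q in["jar","stapler","tape","tin","clamp","screw","turntable","pin"]:
    for n in("scene","side"):
        for r in nets.spot_point(q,n)[:3]: print(q,n,round(r["score"],2),np.round(r["xyz"],3))
crop(a,(380,225,120,100),6,"crop1",[(.594,.216,0.04),(.656,.216,.04),(.666,.236,.06),(.516,.180,.095)])
E
```

```text
jar scene 0.61 [ 0.609 -0.263  0.026]
jar side 0.72 [ 0.616 -0.265  0.023]
stapler scene 0.76 [ 0.428 -0.001 -0.   ]
stapler side 0.88 [ 0.425  0.    -0.001]
tape scene 0.85 [0.423 0.366 0.001]
tape side 0.92 [ 0.42   0.364 -0.004]
tin scene 0.64 [ 0.645  0.394 -0.001]
tin side 0.67 [0.642 0.392 0.   ]
clamp scene 0.74 [0.185 0.356 0.002]
clamp scene 0.63 [ 0.35   0.188 -0.   ]
clamp scene 0.6 [ 0.614 -0.262  0.024]
clamp side 0.79 [ 0.594  0.214 -0.003]
clamp side 0.79 [ 0.346  0.191 -0.   ]
clamp side 0.68 [0.594 0.215 0.002]
screw scene 0.86 [ 0.344  0.19  -0.001]
screw scene 0.68 [ 0.184  0.354 -0.001]
screw scene 0.62 [0.594 0.216 0.   ]
screw side 0.96 [ 0.186  0.353 -0.001]
screw side 0.67 [ 0.346  0.191 -0.001]
screw side 0.63 [ 0.596  0.215 -0.004]
turntable scene 0.95 [ 0.586 -0.229  0.001]
turntable side 0.8 [ 0.582 -0.227  0.001]
pin scene 0.76 [ 0.526 -0.183  0.029]
pin side 0.58 [ 0.524 -0.176  0.032]
```

View pics/crop1.png

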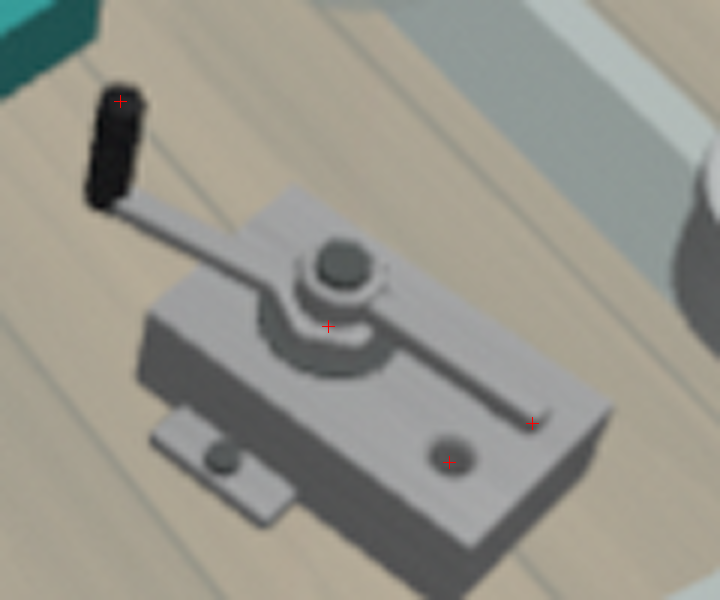

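The crop confirms the chrome clamp. The hole on the clockwise side is at crop (452,456), just below the arm. The black knob is at crop (122,100). Next I go above the pin.

Request:
arm_command:
  commands:
    - {"jaw":-0.2,"offset":[0.04,-0.023,0.0],"yaw":2}
    - {"jaw":-0.2,"offset":[0.08,-0.046,0.0],"yaw":4}
    - {"jaw":-0.2,"offset":[0.12,-0.069,0.005],"yaw":6}
    - {"jaw":-0.2,"offset":[0.16,-0.092,0.01],"yaw":8}
    - {"jaw":-0.2,"offset":[0.2,-0.115,0.015],"yaw":10}
    - {"jaw":-0.2,"offset":[0.24,-0.138,0.02],"yaw":12.8}
    - {"jaw":-0.2,"offset":[0.28,-0.161,0.025],"yaw":12.8}
    - {"jaw":-0.2,"offset":[0.32,-0.184,0.03],"yaw":12.8}
    - {"jaw":-0.2,"offset":[0.36,-0.207,0.03],"yaw":12.8}
    - {"jaw":-0.2,"offset":[0.393,-0.226,0.03],"yaw":12.8}
    - {"jaw":-0.2,"offset":[0.393,-0.226,0.03],"yaw":12.8}
    - {"jaw":-0.2,"offset":[0.393,-0.226,0.03],"yaw":12.8}
    - {"jaw":-0.2,"offset":[0.393,-0.226,0.03],"yaw":12.8}

```text
clock: 2.95
position: [0.5287, -0.1841, 0.2012]
orientation: [0.993, 0.118, -0.0, 0.0]
force: [-0.1, -0.2, 0.3]
finger_gap: 0.0513
```

Run:
```python
from h import *
o=monitor.get_obs(); print({k:np.round(o[k],4) for k in("clock","position","orientation","force","finger_gap")})
c=read_camera("wrist"); print(c["fov_y"],np.round(-c["R"].T@c["t"],3),np.round(c["R"],2).tolist())
for q in["pin_head","pin"]:
  for n in("wrist","scene","side"):
    for r in nets.spot_point(q,n)[:2]: print(q,n,round(r["score"],2),np.round(r["xyz"],4))
crop(c,(0,0,640,480),1,"wrist1",[(.53,-.182,.122),(.53,-.182,.054)])
```

```text
{'clock': np.float64(2.95), 'position': array([ 0.5287, -0.1841,  0.2012]), 'orientation': array([ 9.931e-01,  1.176e-01, -4.000e-04,  4.000e-04]), 'force': array([-0.0957, -0.2327,  0.3336]), 'finger_gap': np.float64(0.0513)}
59.326842372557195 [ 0.604 -0.166  0.344] [[0.23, -0.97, 0.0], [-0.93, -0.22, 0.31], [-0.3, -0.07, -0.95]]
pin_head wrist 0.6 [ 0.5374 -0.181   0.1107]
pin_head scene 0.65 [ 0.5297 -0.1795  0.1126]
pin_head scene 0.28 [ 0.4246 -0.0008 -0.0013]
pin_head side 0.55 [ 0.5303 -0.181   0.025 ]
pin_head side 0.46 [ 0.5318 -0.185   0.1129]
pin wrist 0.67 [ 0.5321 -0.1817  0.0332]
pin scene 0.76 [ 0.5261 -0.1832  0.029 ]
pin side 0.58 [ 0.5243 -0.1765  0.0317]
```

View pics/wrist1.png

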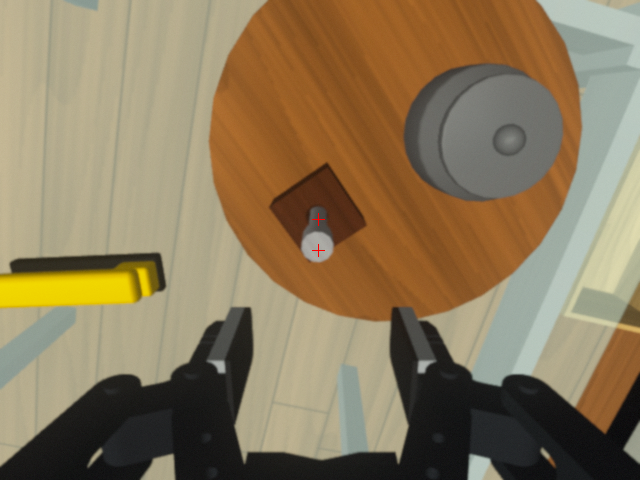

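The pin top shows at (318,246), between the fingers and about 2 mm further in +x than estimated. Lowering and gripping.

Request:
arm_command:
  commands:
    - {"jaw":-0.2,"offset":[0.0034,-0.001,0.03],"yaw":0}
    - {"jaw":-0.2,"offset":[0.0034,-0.001,0.06],"yaw":0}
    - {"jaw":-0.2,"offset":[0.0034,-0.001,0.085],"yaw":0}
    - {"jaw":-0.2,"offset":[0.0034,-0.001,0.1],"yaw":0}
    - {"jaw":-0.2,"offset":[0.0034,-0.001,0.108],"yaw":0}
    - {"jaw":-0.2,"offset":[0.0034,-0.001,0.108],"yaw":0}
    - {"jaw":0.3,"offset":[0.0034,-0.001,0.108],"yaw":0}
    - {"jaw":0.5,"offset":[0.0034,-0.001,0.108],"yaw":0}
    - {"jaw":0.8,"offset":[0.0034,-0.001,0.108],"yaw":0}
    - {"jaw":1,"offset":[0.0034,-0.001,0.108],"yaw":0}
    - {"jaw":1,"offset":[0.0034,-0.001,0.108],"yaw":0}
    - {"jaw":1,"offset":[0.0034,-0.001,0.108],"yaw":0}
  squeeze: 40

```text
clock: 4.5
position: [0.5333, -0.181, 0.0943]
orientation: [0.993, 0.118, 0.001, 0.0]
force: [0.3, -0.7, 5.8]
finger_gap: 0.0171
```

Request:
arm_command:
  commands:
    - {"jaw":1,"offset":[0,0,-0.01],"yaw":0}
    - {"jaw":1,"offset":[0,0,-0.025],"yaw":0}
    - {"jaw":1,"offset":[0,0,-0.045],"yaw":0}
    - {"jaw":1,"offset":[0,0,-0.07],"yaw":0}
    - {"jaw":1,"offset":[0,0,-0.085],"yaw":0}
    - {"jaw":1,"offset":[0,0,-0.085],"yaw":0}
    - {"jaw":1,"offset":[0,0,-0.085],"yaw":0}

```text
clock: 5.2
position: [0.5322, -0.1809, 0.1782]
orientation: [0.993, 0.118, -0.0, 0.0]
force: [-0.6, -0.5, -1.6]
finger_gap: 0.0166
```

Run:
```python
from h import *
o=monitor.get_obs(); p=o["position"]; print({k:np.round(o[k],4) for k in("clock","position","orientation","force","finger_gap")})
from scipy.spatial.transform import Rotation as R
Rm=R.from_quat(o["orientation"]).as_matrix()
for n in("wrist","scene","side"):
    read_camera(n)
    for q in("pin_hole","pin_tip"):
        for r in nets.spot_point(q,n)[:3]: print(n,q,round(r["score"],2),np.round(r["xyz"],4))
print("to hole",Rm.T@(np.array([.656,.216,p[2]])-p))
```

```text
{'clock': np.float64(5.2), 'position': array([ 0.5322, -0.1809,  0.1782]), 'orientation': array([ 9.930e-01,  1.184e-01, -1.000e-04,  0.000e+00]), 'force': array([-0.5979, -0.4908, -1.5768]), 'finger_gap': np.float64(0.0166)}
wrist pin_tip 0.77 [ 0.5306 -0.1838  0.1114]
scene pin_hole 0.65 [0.4092 0.1831 0.0426]
scene pin_hole 0.59 [0.2489 0.3475 0.038 ]
scene pin_tip 0.7 [0.5934 0.2165 0.0023]
scene pin_tip 0.62 [ 0.528  -0.1755  0.1123]
scene pin_tip 0.34 [ 0.6116 -0.2596  0.0251]
side pin_hole 0.92 [0.4097 0.1875 0.0408]
side pin_hole 0.86 [0.2472 0.3514 0.04  ]
side pin_tip 0.7 [ 0.5821 -0.2278  0.0048]
side pin_tip 0.65 [ 0.5325 -0.1817  0.1108]
side pin_tip 0.3 [ 0.5307 -0.1819  0.1965]
to hole [ 2.13670847e-01 -3.56644331e-01 -4.92818122e-05]
```

Request:
arm_command:
  commands:
    - {"jaw":1,"offset":[0.018,-0.036,0],"yaw":0}
    - {"jaw":1,"offset":[0.037,-0.072,0],"yaw":0}
    - {"jaw":1,"offset":[0.055,-0.108,0],"yaw":0}
    - {"jaw":1,"offset":[0.074,-0.144,0],"yaw":0}
    - {"jaw":1,"offset":[0.092,-0.18,0],"yaw":0}
    - {"jaw":1,"offset":[0.11,-0.216,0],"yaw":0}
    - {"jaw":1,"offset":[0.129,-0.252,0],"yaw":0}
    - {"jaw":1,"offset":[0.147,-0.288,0],"yaw":0}
    - {"jaw":1,"offset":[0.166,-0.324,0],"yaw":0}
    - {"jaw":1,"offset":[0.178,-0.346,0],"yaw":0}
    - {"jaw":1,"offset":[0.184,-0.357,0],"yaw":0}
    - {"jaw":1,"offset":[0.184,-0.357,0],"yaw":0}
    - {"jaw":1,"offset":[0.184,-0.357,0],"yaw":0}
    - {"jaw":1,"offset":[0.184,-0.357,0],"yaw":0}

```text
clock: 7.05
position: [0.6276, 0.2068, 0.1783]
orientation: [0.993, 0.117, -0.0, 0.001]
force: [-0.3, -0.7, -0.7]
finger_gap: 0.0164
```

Run:
```python
from h import *
o=monitor.get_obs(); p=o["position"]; print({k:np.round(o[k],4) for k in("clock","position","orientation","force","finger_gap")})
c=read_camera("wrist")
for q in("pin_hole","pin_tip","bar_tip","clamp"):
    for r in nets.spot_point(q,"wrist")[:2]: print(q,round(r["score"],2),np.round(r["xyz"],4))
foot=p+[0,0,-.065]
crop(c,(140,60,400,300),2,"wrist2",[(.656,.216,.04),(.666,.236,.06),foot])
print(proj(c,(.656,.216,.04)))
np.save("w2.npy",c,allow_pickle=True)
```

```text
{'clock': np.float64(7.05), 'position': array([0.6276, 0.2068, 0.1783]), 'orientation': array([ 9.931e-01,  1.171e-01, -1.000e-04,  8.000e-04]), 'force': array([-0.3467, -0.732 , -0.6776]), 'finger_gap': np.float64(0.0164)}
pin_hole 0.65 [0.6577 0.2151 0.0381]
pin_tip 0.73 [0.6262 0.204  0.1124]
pin_tip 0.52 [0.6569 0.2156 0.0383]
bar_tip 0.72 [0.6659 0.2351 0.0631]
clamp 0.61 [0.5968 0.2126 0.0031]
[316.97950215 182.01318619]
```

View pics/wrist2.png

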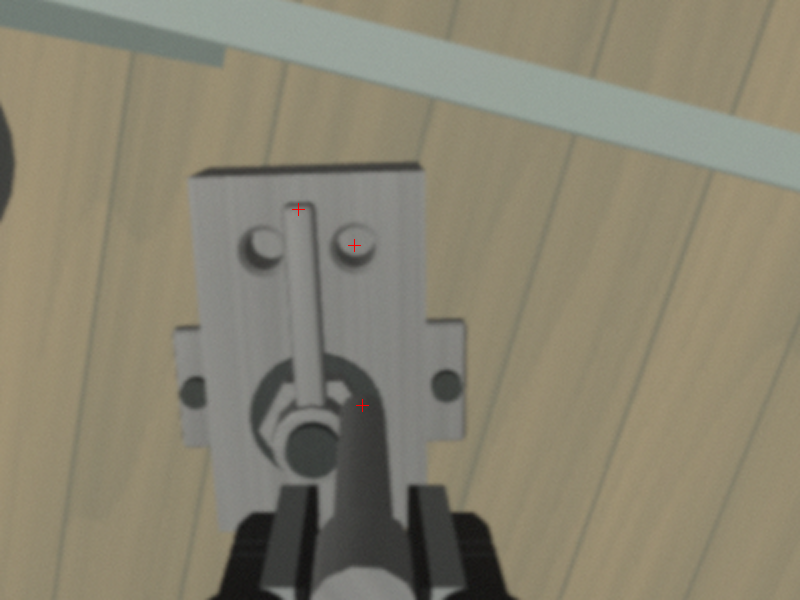

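The hole in use (right of the arm) is at crop (354,247), and my marker is within 1 mm of it. The foot marker matches the pin end too. Moving over the hole with the foot about 5 mm above its mouth.

Request:
arm_command:
  commands:
    - {"jaw":1,"offset":[0.015,-0.0012,0],"yaw":0}
    - {"jaw":1,"offset":[0.0294,-0.0024,0],"yaw":0}
    - {"jaw":1,"offset":[0.0294,-0.0024,0],"yaw":0}
    - {"jaw":1,"offset":[0.0294,-0.0024,0.015],"yaw":0}
    - {"jaw":1,"offset":[0.0294,-0.0024,0.03],"yaw":0}
    - {"jaw":1,"offset":[0.0294,-0.0024,0.045],"yaw":0}
    - {"jaw":1,"offset":[0.0294,-0.0024,0.058],"yaw":0}
    - {"jaw":1,"offset":[0.0294,-0.0024,0.067],"yaw":0}
    - {"jaw":1,"offset":[0.0294,-0.0024,0.067],"yaw":0}
    - {"jaw":1,"offset":[0.0294,-0.0024,0.067],"yaw":0}

```text
clock: 8.3
position: [0.6555, 0.2187, 0.1116]
orientation: [0.993, 0.118, 0.0, -0.0]
force: [0.1, -0.2, -0.2]
finger_gap: 0.0166
```

Run:
```python
from h import *
o=monitor.get_obs(); p=o["position"]; print({k:np.round(o[k],4) for k in("clock","position","orientation","force","finger_gap")})
c=read_camera("wrist");s=read_camera("scene")
foot=p+[0,0,-.065]
a=(170,180,260,195)
crop(c,a,1.5,"a",[(.6555,.216,.04)]); crop(s,(420,240,87,65),4.5,"b",[(.6555,.216,.04),foot])
A=cv2.imread("pics/a.png");B=cv2.imread("pics/b.png");h=min(len(A),len(B))
cv2.imwrite("pics/pre.png",np.hstack([A[:h],B[:h]]))
for n in("wrist","scene","side"):
    if n=="side": read_camera(n)
    for r in nets.spot_point("pin_tip",n)[:2]: print(n,round(r["score"],2),np.round(r["xyz"],4))
```

```text
{'clock': np.float64(8.3), 'position': array([0.6555, 0.2187, 0.1116]), 'orientation': array([ 9.930e-01,  1.184e-01,  1.000e-04, -1.000e-04]), 'force': array([ 0.0589, -0.2125, -0.1571]), 'finger_gap': np.float64(0.0166)}
wrist 0.82 [0.6565 0.2171 0.0445]
scene 0.44 [0.6507 0.2192 0.0478]
side 0.47 [0.6539 0.2194 0.0454]
```

View pics/pre.png

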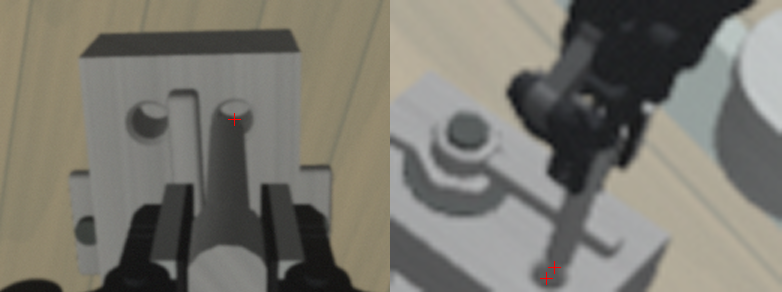

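The pin is over the hole but about 2.5 mm too far in +y: the foot is at x=229 and the hole at 234 in the left panel. I'll correct that and lower partway.

Request:
arm_command:
  commands:
    - {"jaw":1,"offset":[-0.0006,0.0024,0],"yaw":0}
    - {"jaw":1,"offset":[-0.0006,0.0024,0],"yaw":0}
    - {"jaw":1,"offset":[-0.0006,0.0024,0.003],"yaw":0}
    - {"jaw":1,"offset":[-0.0006,0.0024,0.006],"yaw":0}
    - {"jaw":1,"offset":[-0.0006,0.0024,0.009],"yaw":0}
    - {"jaw":1,"offset":[-0.0006,0.0024,0.012],"yaw":0}
    - {"jaw":1,"offset":[-0.0006,0.0024,0.012],"yaw":0}

```text
clock: 9.3
position: [0.6551, 0.216, 0.0986]
orientation: [0.993, 0.118, -0.0, 0.0]
force: [0.6, 0.5, -1.6]
finger_gap: 0.0166
```

Request:
arm_command:
  commands:
    - {"jaw":1,"offset":[0,0,0.004],"yaw":0}
    - {"jaw":1,"offset":[0,0,0.008],"yaw":0}
    - {"jaw":1,"offset":[0,0,0.011],"yaw":0}
    - {"jaw":1,"offset":[0,0,0.014],"yaw":0}
    - {"jaw":1,"offset":[0,0,0.014],"yaw":0}

```text
clock: 9.8
position: [0.6551, 0.216, 0.0847]
orientation: [0.993, 0.118, -0.0, 0.0]
force: [0.3, -1.1, -1.9]
finger_gap: 0.0165
```

Request:
arm_command:
  commands:
    - {"jaw":1,"offset":[0,0,0.002],"yaw":0}
    - {"jaw":1,"offset":[0,0,0.004],"yaw":0}
    - {"jaw":1,"offset":[0,0,0.005],"yaw":0}
    - {"jaw":1,"offset":[0,0,0.005],"yaw":0}

```text
clock: 10.2
position: [0.6555, 0.2162, 0.0805]
orientation: [0.993, 0.118, 0.0, -0.0]
force: [-0.6, -0.6, 0.2]
finger_gap: 0.0167
```

Request:
arm_command:
  commands:
    - {"jaw":1,"offset":[0,0,0.001],"yaw":0}
    - {"jaw":1,"offset":[0,0,0.0015],"yaw":0}
    - {"jaw":1,"offset":[0,0,0.0015],"yaw":0}

```text
clock: 10.5
position: [0.6562, 0.2165, 0.0803]
orientation: [0.993, 0.118, 0.001, -0.0]
force: [-0.4, -1.3, 7.6]
finger_gap: 0.0164
```

The pin is on the bottom (7.6 N, foot at about 16 mm). Releasing and rising.

Request:
arm_command:
  commands:
    - {"jaw":0.3,"offset":[0,0,0],"yaw":0}
    - {"jaw":0.1,"offset":[0,0,0],"yaw":0}
    - {"jaw":0.1,"offset":[0,0,0],"yaw":0}
    - {"jaw":0.1,"offset":[0,0,-0.01],"yaw":0}
    - {"jaw":0.1,"offset":[0,0,-0.03],"yaw":0}
    - {"jaw":0.1,"offset":[0,0,-0.06],"yaw":0}
    - {"jaw":0.1,"offset":[0,0,-0.09],"yaw":0}
    - {"jaw":0.1,"offset":[0,0,-0.1],"yaw":0}
    - {"jaw":0.1,"offset":[0,0,-0.1],"yaw":0}

```text
clock: 11.4
position: [0.6562, 0.2166, 0.181]
orientation: [0.993, 0.118, 0.002, -0.0]
force: [-0.4, 0.4, 0.2]
finger_gap: 0.0382
```

Run:
```python
from h import *
o=monitor.get_obs(); p=o["position"]; print({k:np.round(o[k],4) for k in("clock","position","orientation","force","finger_gap")})
for n in("wrist","scene","side"):
    read_camera(n)
    for q in("pin_head","pin_tip","nut_knob","bar_tip","nut"):
        for r in nets.spot_point(q,n)[:3]:
            x=r["xyz"]
            if np.hypot(x[0]-.594,x[1]-.216)<.12: print(n,q,round(r["score"],2),np.round(x,4))
```

```text
{'clock': np.float64(11.4), 'position': array([0.6562, 0.2166, 0.181 ]), 'orientation': array([ 9.930e-01,  1.184e-01,  1.800e-03, -5.000e-04]), 'force': array([-0.4029,  0.4291,  0.2119]), 'finger_gap': np.float64(0.0382)}
wrist pin_head 0.86 [0.6586 0.2131 0.096 ]
wrist pin_head 0.7 [0.511  0.1819 0.097 ]
wrist pin_tip 0.9 [0.6565 0.213  0.0146]
wrist pin_tip 0.67 [0.5164 0.1821 0.0974]
wrist nut_knob 0.59 [0.5152 0.18   0.0988]
wrist bar_tip 0.6 [0.6621 0.2401 0.0628]
wrist nut 0.98 [ 0.5957  0.2148 -0.002 ]
scene pin_tip 0.75 [0.6548 0.2176 0.0173]
scene nut_knob 0.74 [0.5138 0.1792 0.0977]
scene nut_knob 0.46 [0.5925 0.2166 0.0031]
scene bar_tip 0.91 [0.6677 0.2354 0.0577]
scene nut 0.91 [ 0.5921  0.2168 -0.    ]
side pin_head 0.4 [0.654  0.2136 0.0998]
side pin_tip 0.44 [0.6547 0.2165 0.015 ]
side bar_tip 0.61 [0.6664 0.2352 0.0572]
```

The pin is home: the nets put its tip at z≈0.015–0.017, at the hole. The knob is at (0.515,0.180), 204° about axis (0.594,0.2155). Moving above the knob with the jaws tangential.

Request:
arm_command:
  commands:
    - {"jaw":0.1,"offset":[-0.03,0.0005,0],"yaw":-3}
    - {"jaw":0.1,"offset":[-0.06,0.001,0],"yaw":-6}
    - {"jaw":0.1,"offset":[-0.09,0.0015,0],"yaw":-9}
    - {"jaw":0.1,"offset":[-0.12,0.002,0],"yaw":-10.5}
    - {"jaw":0.1,"offset":[-0.1458,0.0024,0],"yaw":-10.5}
    - {"jaw":0.1,"offset":[-0.1458,0.0024,0],"yaw":-10.5}
    - {"jaw":0.1,"offset":[-0.1458,0.0024,0],"yaw":-10.5}
    - {"jaw":0.1,"offset":[-0.1458,0.0024,0],"yaw":-10.5}

```text
clock: 13.1
position: [0.5153, 0.1798, 0.1791]
orientation: [0.978, 0.209, 0.001, -0.0]
force: [0.5, 0.6, -0.3]
finger_gap: 0.0386
```

```bash
cat >> h.py <<'E'
from scipy.spatial.transform import Rotation as Rot
AX=np.array([.594,.2155])
def rows(phis,z,r=.0862,lead=0.0,dp=(0,0)):
    """tool-frame rows from the present measured pose: TCP at angle phi (deg) about AX, jaw Y axis along phi+90"""
    o=monitor.get_obs(); p=o["position"]; M=Rot.from_quat(o["orientation"]).as_matrix(); y0=np.degrees(np.arctan2(M[1,1],M[0,1]))
    for ph in phis:
        a=np.radians(ph); t=np.array([np.sin(a),-np.cos(a)])
        xy=AX+r*np.array([np.cos(a),np.sin(a)])+lead*t
        d=M.T@(np.array([*xy,z])-p); yaw=-((ph+90-y0+180)%360-180)
        print(ph,np.round(d,4).tolist(),round(yaw,1))
def ft(ph):
    o=monitor.get_obs(); a=np.radians(ph); f=o["force"]; return f[0]*np.sin(a)-f[1]*np.cos(a)
E
python3 - <<'E'
from h import *
o=monitor.get_obs(); p=o["position"]; print({k:np.round(o[k],4) for k in("clock","joints","position","orientation","force","finger_gap")})
c=read_camera("wrist")
for r in nets.spot_point("nut_knob","wrist")[:2]: print(round(r["score"],2),np.round(r["xyz"],4))
print(proj(c,(.515,.18,.095)))
rows([204.2],.06)
crop(c,(0,0,640,480),1,"wrist3",[(.515,.18,.095),(*AX,.08)])
E
```

```text
{'clock': np.float64(13.1), 'joints': array([-0.1486,  0.443 , -0.341 ,  1.7882,  0.1786,  0.9392, -1.7153]), 'position': array([0.5153, 0.1798, 0.1791]), 'orientation': array([ 9.780e-01,  2.086e-01,  6.000e-04, -2.000e-04]), 'force': array([ 0.4503,  0.5609, -0.2504]), 'finger_gap': np.float64(0.0386)}
0.87 [0.5111 0.1831 0.0997]
0.73 [ 0.5938  0.2176 -0.002 ]
[320.67775171 250.88575238]
204.2 [0.0004, -0.0002, 0.1187] -0.1
```

View pics/wrist3.png

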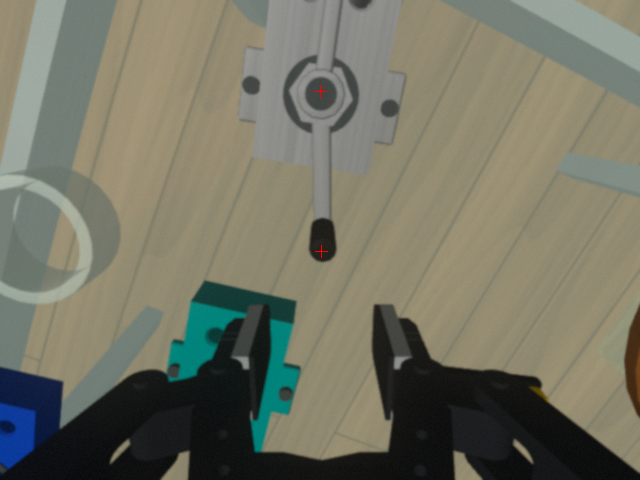

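The knob top shows at (321,250), centred between the jaws, with the axis at (320,92). Lowering around it.

Request:
arm_command:
  commands:
    - {"jaw":0.1,"offset":[0.0004,0,0.03],"yaw":0}
    - {"jaw":0.1,"offset":[0.0004,0,0.06],"yaw":0}
    - {"jaw":0.1,"offset":[0.0004,0,0.09],"yaw":0}
    - {"jaw":0.1,"offset":[0.0004,0,0.11],"yaw":0}
    - {"jaw":0.1,"offset":[0.0004,0,0.117],"yaw":0}
    - {"jaw":0.35,"offset":[0.0004,0,0.117],"yaw":0}
    - {"jaw":0.35,"offset":[0.0004,0,0.117],"yaw":0}
    - {"jaw":0.35,"offset":[0.0004,0,0.117],"yaw":0}

```text
clock: 14.0
position: [0.5154, 0.1801, 0.0629]
orientation: [0.978, 0.209, 0.001, -0.0]
force: [0.1, 0.2, 1.2]
finger_gap: 0.0276
```

Run:
```python
from h import *
o=monitor.get_obs(); print({k:np.round(o[k],4) for k in("clock","position","force","finger_gap")})
rows(np.arange(202,164,-2),.0615)
```

```text
{'clock': np.float64(14.0), 'position': array([0.5154, 0.1801, 0.0629]), 'force': array([0.1323, 0.1556, 1.2075]), 'finger_gap': np.float64(0.0276)}
202 [0.0, -0.0034, 0.0014] 2.1
200 [0.0002, -0.0064, 0.0014] 4.1
198 [0.0005, -0.0094, 0.0014] 6.1
196 [0.0008, -0.0124, 0.0014] 8.1
194 [0.0013, -0.0154, 0.0014] 10.1
192 [0.0019, -0.0183, 0.0014] 12.1
190 [0.0026, -0.0212, 0.0014] 14.1
188 [0.0034, -0.0241, 0.0014] 16.1
186 [0.0042, -0.027, 0.0014] 18.1
184 [0.0052, -0.0299, 0.0014] 20.1
182 [0.0063, -0.0327, 0.0014] 22.1
180 [0.0075, -0.0354, 0.0014] 24.1
178 [0.0088, -0.0382, 0.0014] 26.1
176 [0.0101, -0.0408, 0.0014] 28.1
174 [0.0116, -0.0435, 0.0014] 30.1
172 [0.0132, -0.046, 0.0014] 32.1
170 [0.0148, -0.0486, 0.0014] 34.1
168 [0.0165, -0.051, 0.0014] 36.1
166 [0.0183, -0.0534, 0.0014] 38.1
```

Request:
arm_command:
  commands:
    - {"jaw":0.35,"offset":[0,-0.0034,0],"yaw":2.1}
    - {"jaw":0.35,"offset":[0.0002,-0.0064,0],"yaw":4.1}
    - {"jaw":0.35,"offset":[0.0005,-0.0094,0],"yaw":6.1}
    - {"jaw":0.35,"offset":[0.0008,-0.0124,0],"yaw":8.1}
    - {"jaw":0.35,"offset":[0.0013,-0.0154,0],"yaw":10.1}
    - {"jaw":0.35,"offset":[0.0019,-0.0183,0],"yaw":12.1}
    - {"jaw":0.35,"offset":[0.0026,-0.0212,0],"yaw":14.1}
    - {"jaw":0.35,"offset":[0.0034,-0.0241,0],"yaw":16.1}
    - {"jaw":0.35,"offset":[0.0042,-0.027,0],"yaw":18.1}
    - {"jaw":0.35,"offset":[0.0052,-0.0299,0],"yaw":20.1}
    - {"jaw":0.35,"offset":[0.0063,-0.0327,0],"yaw":22.1}
    - {"jaw":0.35,"offset":[0.0075,-0.0354,0],"yaw":24.1}
    - {"jaw":0.35,"offset":[0.0088,-0.0382,0],"yaw":26.1}
    - {"jaw":0.35,"offset":[0.0101,-0.0408,0],"yaw":28.1}
    - {"jaw":0.35,"offset":[0.0116,-0.0435,0],"yaw":30.1}
    - {"jaw":0.35,"offset":[0.0132,-0.046,0],"yaw":32.1}
    - {"jaw":0.35,"offset":[0.0148,-0.0486,0],"yaw":34.1}

```text
clock: 15.7
position: [0.5086, 0.2303, 0.0623]
orientation: [0.996, -0.088, 0.0, -0.0]
force: [0.7, -1.9, 1.2]
finger_gap: 0.0281
```

Run:
```python
from h import *
o=monitor.get_obs(); print({k:np.round(o[k],4) for k in("clock","position","force","torque","finger_gap")},ft(170))
p=o["position"]; print(np.degrees(np.arctan2(*(p[:2]-AX)[::-1]))%360,np.hypot(*(p[:2]-AX)))
read_camera("scene");
for q in("nut_knob","bar_tip"):
    for r in nets.spot_point(q,"scene")[:3]: print(q,round(r["score"],2),np.round(r["xyz"],4))
rows(np.arange(169,158,-1),.062)
```

```text
{'clock': np.float64(15.7), 'position': array([0.5086, 0.2303, 0.0623]), 'force': array([ 0.688 , -1.8994,  1.2416]), 'torque': array([-0.2721, -0.0252,  0.0498]), 'finger_gap': np.float64(0.0281)} -1.7510790833609835
170.19893740068184 0.08668090906004856
nut_knob 0.81 [0.1036 0.3262 0.0956]
nut_knob 0.59 [0.2661 0.162  0.0977]
nut_knob 0.49 [0.6511 0.2179 0.0152]
bar_tip 0.9 [0.262  0.3668 0.0572]
bar_tip 0.66 [0.6688 0.2286 0.0592]
bar_tip 0.59 [0.4229 0.209  0.0595]
169 [0.0009, -0.0014, -0.0001] 1.0
168 [0.0009, -0.0029, -0.0001] 2.0
167 [0.001, -0.0044, -0.0001] 3.0
166 [0.0011, -0.0059, -0.0001] 4.0
165 [0.0012, -0.0074, -0.0001] 5.0
164 [0.0014, -0.0089, -0.0001] 6.0
163 [0.0015, -0.0104, -0.0001] 7.0
162 [0.0017, -0.0119, -0.0001] 8.0
161 [0.0019, -0.0134, -0.0001] 9.0
160 [0.0022, -0.0149, -0.0001] 10.0
159 [0.0025, -0.0164, -0.0001] 11.0
```

Request:
arm_command:
  commands:
    - {"jaw":0.35,"offset":[0.0006,-0.0014,0],"yaw":1}
    - {"jaw":0.35,"offset":[0.0007,-0.0029,0],"yaw":2}
    - {"jaw":0.35,"offset":[0.0008,-0.0044,0],"yaw":3}
    - {"jaw":0.35,"offset":[0.001,-0.0059,0],"yaw":4}
    - {"jaw":0.35,"offset":[0.0011,-0.0074,0],"yaw":5}
    - {"jaw":0.35,"offset":[0.0013,-0.0089,0],"yaw":6}
    - {"jaw":0.35,"offset":[0.0015,-0.0104,0],"yaw":7}
    - {"jaw":0.35,"offset":[0.0017,-0.0119,0],"yaw":8}

```text
clock: 16.65
position: [0.5119, 0.2417, 0.0617]
orientation: [0.988, -0.157, -0.0, 0.0]
force: [-0.4, -0.6, -1.0]
finger_gap: 0.0279
```

```bash
cat > chk.py <<'E'
from h import *
import sys
o=monitor.get_obs(); p=o["position"]; ph=np.degrees(np.arctan2(*(p[:2]-AX)[::-1]))%360
print({k:np.round(o[k],4) for k in("clock","position","force")}); print("phi",ph,"r",np.hypot(*(p[:2]-AX)),"ft",ft(ph))
n,st=int(sys.argv[1]),float(sys.argv[2]); rows(round(ph,1)-st*np.arange(1,n+1),p[2])
E
python3 chk.py 12 1
```

```text
{'clock': np.float64(16.65), 'position': array([0.5119, 0.2417, 0.0617]), 'force': array([-0.3562, -0.6224, -0.9844])}
phi 162.33014739125514 r 0.08620277985436148 ft -0.7012003580746771
161.3 [0.0, -0.0015, -0.0] 0.6
160.3 [0.0, -0.0031, -0.0] 1.6
159.3 [0.0001, -0.0046, -0.0] 2.6
158.3 [0.0002, -0.0061, -0.0] 3.6
157.3 [0.0003, -0.0076, -0.0] 4.6
156.3 [0.0004, -0.0091, -0.0] 5.6
155.3 [0.0006, -0.0106, -0.0] 6.6
154.3 [0.0008, -0.012, -0.0] 7.6
153.3 [0.001, -0.0135, -0.0] 8.6
152.3 [0.0012, -0.015, -0.0] 9.6
151.3 [0.0015, -0.0165, -0.0] 10.6
150.3 [0.0018, -0.018, -0.0] 11.6
```

Request:
arm_command:
  commands:
    - {"jaw":0.35,"offset":[0,-0.0015,0],"yaw":0.8}
    - {"jaw":0.35,"offset":[0,-0.0031,0],"yaw":1.7}
    - {"jaw":0.35,"offset":[0.0001,-0.0046,0],"yaw":2.6}
    - {"jaw":0.35,"offset":[0.0002,-0.0061,0],"yaw":3.6}

```text
clock: 17.05
position: [0.5141, 0.2474, 0.0618]
orientation: [0.982, -0.188, -0.0, -0.0]
force: [-0.7, 0.4, 0.0]
finger_gap: 0.0277
```

Request:
arm_command:
  commands:
    - {"jaw":0.35,"offset":[0,-0.0011,0],"yaw":0.7}
    - {"jaw":0.35,"offset":[0.0001,-0.0022,0],"yaw":1.5}

```text
clock: 17.25
position: [0.515, 0.2494, 0.0618]
orientation: [0.98, -0.201, -0.0, -0.0]
force: [-1.8, -0.6, -0.0]
finger_gap: 0.0276
```

```bash
python3 chk.py 4 1
```

```text
{'clock': np.float64(17.25), 'position': array([0.515 , 0.2494, 0.0618]), 'force': array([-1.8356, -0.5647, -0.0364])}
phi 156.77093032258477 r 0.08597100054530506 ft -1.2429520130982417
155.8 [-0.0002, -0.0015, 0.0] 1.0
154.8 [-0.0002, -0.003, 0.0] 2.0
153.8 [-0.0001, -0.0045, 0.0] 3.0
152.8 [-0.0, -0.006, 0.0] 4.0
```

Request:
arm_command:
  commands:
    - {"jaw":0.35,"offset":[0,-0.0011,0],"yaw":0.7}
    - {"jaw":0.35,"offset":[0,-0.0022,0],"yaw":1.5}

```text
clock: 17.45
position: [0.5159, 0.2514, 0.0618]
orientation: [0.977, -0.214, 0.0, -0.0]
force: [-1.5, -0.3, 0.1]
finger_gap: 0.0281
```

Request:
arm_command:
  commands:
    - {"jaw":0.35,"offset":[0,-0.0011,0],"yaw":0.7}
    - {"jaw":0.35,"offset":[0.0001,-0.0022,0],"yaw":1.5}

```text
clock: 17.65
position: [0.5168, 0.2534, 0.0618]
orientation: [0.974, -0.226, -0.0, -0.0]
force: [-1.3, -0.2, -0.7]
finger_gap: 0.0277
```

Request:
arm_command:
  commands:
    - {"jaw":0.35,"offset":[0,-0.0011,0],"yaw":0.7}
    - {"jaw":0.35,"offset":[0.0001,-0.0022,0],"yaw":1.5}

```text
clock: 17.85
position: [0.5179, 0.2553, 0.0618]
orientation: [0.971, -0.239, -0.0, 0.0]
force: [-1.9, -0.8, -0.4]
finger_gap: 0.0277
```

Request:
arm_command:
  commands:
    - {"jaw":0.35,"offset":[0,-0.0011,0],"yaw":0.7}
    - {"jaw":0.35,"offset":[0.0001,-0.0022,0],"yaw":1.5}

```text
clock: 18.05
position: [0.519, 0.2572, 0.0618]
orientation: [0.968, -0.252, -0.0, -0.0]
force: [-2.1, -1.0, 0.1]
finger_gap: 0.0278
```

Request:
arm_command:
  commands:
    - {"jaw":0.35,"offset":[0,-0.0011,0],"yaw":0.7}
    - {"jaw":0.35,"offset":[0.0001,-0.0022,0],"yaw":1.5}

```text
clock: 18.25
position: [0.5202, 0.2591, 0.0618]
orientation: [0.964, -0.264, -0.0, -0.0]
force: [-1.5, -1.3, -0.8]
finger_gap: 0.0274
```

Request:
arm_command:
  commands:
    - {"jaw":0.35,"offset":[0.0001,-0.0011,0],"yaw":0.7}
    - {"jaw":0.35,"offset":[0.0001,-0.0022,0],"yaw":1.5}

```text
clock: 18.45
position: [0.5215, 0.2609, 0.0618]
orientation: [0.961, -0.277, 0.0, -0.0]
force: [-1.9, -1.0, -0.9]
finger_gap: 0.0274
```

```bash
python3 chk.py 4 1;python3 - <<'E'
from h import *
read_camera("scene");read_camera("side")
for n in("scene","side"):
  for q in("nut_knob","bar_tip","pin_tip"):
    for r in nets.spot_point(q,n)[:4]:
        x=r["xyz"]
        if np.hypot(x[0]-.594,x[1]-.216)<.12: print(n,q,round(r["score"],2),np.round(x,4))
E
```

```text
{'clock': np.float64(18.45), 'position': array([0.5215, 0.2609, 0.0618]), 'force': array([-1.903 , -1.0324, -0.9381])}
phi 147.93854897422338 r 0.08556308891513194 ft -1.885078580004974
146.9 [-0.0006, -0.0016, 0.0] 0.9
145.9 [-0.0006, -0.0031, 0.0] 1.9
144.9 [-0.0005, -0.0046, 0.0] 2.9
143.9 [-0.0004, -0.0061, 0.0] 3.9
scene nut_knob 0.87 [0.5155 0.2537 0.0952]
scene nut_knob 0.4 [ 0.5928  0.2182 -0.0011]
scene bar_tip 0.75 [0.671  0.2271 0.0585]
scene pin_tip 0.52 [0.653  0.2207 0.0157]
side nut_knob 0.66 [0.656  0.2071 0.0991]
side nut_knob 0.63 [0.5203 0.2576 0.0937]
side bar_tip 0.58 [0.6662 0.2273 0.0592]
side pin_tip 0.61 [0.6542 0.2159 0.0135]
side pin_tip 0.15 [0.6686 0.2268 0.0607]
```

Request:
arm_command:
  commands:
    - {"jaw":0.35,"offset":[-0.0001,-0.0011,0],"yaw":0.7}
    - {"jaw":0.35,"offset":[-0.0001,-0.0022,0],"yaw":1.5}

```text
clock: 19.05
position: [0.5227, 0.2624, 0.0619]
orientation: [0.957, -0.29, 0.0, 0.0]
force: [-1.2, -1.2, 0.2]
finger_gap: 0.0279
```

Request:
arm_command:
  commands:
    - {"jaw":0.35,"offset":[-0.0001,-0.0011,0],"yaw":0.7}
    - {"jaw":0.35,"offset":[0,-0.0022,0],"yaw":1.5}

```text
clock: 19.25
position: [0.5238, 0.2646, 0.0618]
orientation: [0.953, -0.302, 0.0, 0.0]
force: [-0.3, -1.9, 1.4]
finger_gap: 0.0274
```

Request:
arm_command:
  commands:
    - {"jaw":0.35,"offset":[0,-0.0011,0],"yaw":0.7}
    - {"jaw":0.35,"offset":[0,-0.0022,0],"yaw":1.5}

```text
clock: 19.45
position: [0.525, 0.2664, 0.0618]
orientation: [0.949, -0.315, -0.0, 0.0]
force: [-0.2, -1.0, 0.5]
finger_gap: 0.0276
```

Request:
arm_command:
  commands:
    - {"jaw":0.35,"offset":[0,-0.0011,0],"yaw":0.7}
    - {"jaw":0.35,"offset":[0.0001,-0.0022,0],"yaw":1.5}

```text
clock: 19.65
position: [0.5263, 0.2682, 0.0618]
orientation: [0.945, -0.327, -0.0, -0.0]
force: [0.4, -0.9, 0.5]
finger_gap: 0.0282
```

Request:
arm_command:
  commands:
    - {"jaw":0.35,"offset":[0,-0.0011,0],"yaw":0.7}
    - {"jaw":0.35,"offset":[0.0001,-0.0022,0],"yaw":1.5}

```text
clock: 19.85
position: [0.5277, 0.2699, 0.0618]
orientation: [0.941, -0.339, -0.0, 0.0]
force: [0.4, -0.9, 0.7]
finger_gap: 0.0281
```

Request:
arm_command:
  commands:
    - {"jaw":0.35,"offset":[0,-0.0011,0],"yaw":0.7}
    - {"jaw":0.35,"offset":[0.0001,-0.0022,0],"yaw":1.5}

```text
clock: 20.05
position: [0.5292, 0.2715, 0.0618]
orientation: [0.936, -0.351, -0.0, 0.0]
force: [-0.4, -1.0, 0.7]
finger_gap: 0.0275
```

Request:
arm_command:
  commands:
    - {"jaw":0.35,"offset":[0,-0.0011,0],"yaw":0.7}
    - {"jaw":0.35,"offset":[0.0001,-0.0022,0],"yaw":1.5}

```text
clock: 20.25
position: [0.5306, 0.2732, 0.0618]
orientation: [0.932, -0.364, -0.0, -0.0]
force: [-1.7, -0.9, 0.4]
finger_gap: 0.0276
```

```bash
python3 chk.py 4 1
```

```text
{'clock': np.float64(20.25), 'position': array([0.5306, 0.2732, 0.0618]), 'force': array([-1.6914, -0.8589,  0.3907])}
phi 137.69272143341453 r 0.08569530655297201 ft -1.7736895271717033
136.7 [-0.0005, -0.0015, -0.0] 0.6
135.7 [-0.0005, -0.003, -0.0] 1.6
134.7 [-0.0004, -0.0045, -0.0] 2.6
133.7 [-0.0003, -0.006, -0.0] 3.6
```

Request:
arm_command:
  commands:
    - {"jaw":0.35,"offset":[0,-0.0011,0],"yaw":0.7}
    - {"jaw":0.35,"offset":[0,-0.0022,0],"yaw":1.5}

```text
clock: 20.45
position: [0.5322, 0.2748, 0.0618]
orientation: [0.927, -0.376, -0.0, -0.0]
force: [-1.1, -0.1, 0.4]
finger_gap: 0.0275
```

Request:
arm_command:
  commands:
    - {"jaw":0.35,"offset":[0,-0.0011,0],"yaw":0.7}
    - {"jaw":0.35,"offset":[0,-0.0022,0],"yaw":1.5}

```text
clock: 20.65
position: [0.5337, 0.2763, 0.0618]
orientation: [0.922, -0.388, -0.0, -0.0]
force: [-1.3, -1.0, 1.3]
finger_gap: 0.028
```

Request:
arm_command:
  commands:
    - {"jaw":0.35,"offset":[0,-0.0011,0],"yaw":0.7}
    - {"jaw":0.35,"offset":[0.0001,-0.0022,0],"yaw":1.5}

```text
clock: 20.85
position: [0.5354, 0.2778, 0.0618]
orientation: [0.917, -0.4, -0.0, -0.0]
force: [-1.8, -0.1, 0.7]
finger_gap: 0.0279
```

Request:
arm_command:
  commands:
    - {"jaw":0.35,"offset":[0,-0.0011,0],"yaw":0.7}
    - {"jaw":0.35,"offset":[0.0001,-0.0022,0],"yaw":1.5}

```text
clock: 21.05
position: [0.5371, 0.2792, 0.0618]
orientation: [0.911, -0.412, -0.0, -0.0]
force: [-1.5, 0.2, 0.8]
finger_gap: 0.0278
```

Request:
arm_command:
  commands:
    - {"jaw":0.35,"offset":[0,-0.0011,0],"yaw":0.7}
    - {"jaw":0.35,"offset":[0.0001,-0.0022,0],"yaw":1.5}

```text
clock: 21.25
position: [0.5388, 0.2806, 0.0618]
orientation: [0.906, -0.424, -0.0, -0.0]
force: [-1.8, -0.6, 0.5]
finger_gap: 0.0279
```

Request:
arm_command:
  commands:
    - {"jaw":0.35,"offset":[0,-0.0011,0],"yaw":0.7}
    - {"jaw":0.35,"offset":[0.0001,-0.0022,0],"yaw":1.5}

```text
clock: 21.45
position: [0.5406, 0.2819, 0.0618]
orientation: [0.9, -0.436, -0.0, -0.0]
force: [-1.5, -0.4, -1.2]
finger_gap: 0.0279
```

Request:
arm_command:
  commands:
    - {"jaw":0.35,"offset":[0,-0.0011,0],"yaw":0.7}
    - {"jaw":0.35,"offset":[0.0001,-0.0022,0],"yaw":1.5}

```text
clock: 21.65
position: [0.5424, 0.2832, 0.0618]
orientation: [0.894, -0.447, -0.0, -0.0]
force: [-1.2, 0.1, -0.2]
finger_gap: 0.0279
```

```bash
python3 chk.py 3 1.5
```

```text
{'clock': np.float64(21.65), 'position': array([0.5424, 0.2832, 0.0618]), 'force': array([-1.1969,  0.1314, -0.1895])}
phi 127.31958296060078 r 0.0850988358468301 ft -0.8721865403633252
125.8 [-0.0011, -0.0023, 0.0] 1.0
124.3 [-0.001, -0.0045, 0.0] 2.5
122.8 [-0.0009, -0.0068, 0.0] 4.0
```

Request:
arm_command:
  commands:
    - {"jaw":0.35,"offset":[0,-0.0011,0],"yaw":0.7}
    - {"jaw":0.35,"offset":[0.0001,-0.0022,0],"yaw":1.5}

```text
clock: 21.85
position: [0.5442, 0.2844, 0.0618]
orientation: [0.888, -0.459, -0.0, -0.0]
force: [-2.3, 0.6, 0.4]
finger_gap: 0.0279
```

Request:
arm_command:
  commands:
    - {"jaw":0.35,"offset":[-0.0002,-0.0011,0],"yaw":0.6}
    - {"jaw":0.35,"offset":[-0.0002,-0.0022,0],"yaw":1.3}

```text
clock: 22.05
position: [0.5457, 0.2855, 0.0617]
orientation: [0.883, -0.469, -0.0, 0.0]
force: [-3.0, -0.6, 0.2]
finger_gap: 0.0276
```

Request:
arm_command:
  commands:
    - {"jaw":0.35,"offset":[0,-0.0006,0],"yaw":0.4}
    - {"jaw":0.35,"offset":[0,-0.0012,0],"yaw":0.8}

```text
clock: 22.25
position: [0.5464, 0.2859, 0.0617]
orientation: [0.88, -0.475, -0.0, 0.001]
force: [-3.8, -2.6, 1.3]
finger_gap: 0.028
```

The force is building to about 4.6 N, so the nut has seated. I'll go on in small steps without turning.

Request:
arm_command:
  commands:
    - {"jaw":0.35,"offset":[0,-0.0005,0],"yaw":0}
    - {"jaw":0.35,"offset":[0,-0.001,0],"yaw":0}
    - {"jaw":0.35,"offset":[0,-0.001,0],"yaw":0}

```text
clock: 22.55
position: [0.5468, 0.2863, 0.0617]
orientation: [0.88, -0.475, -0.001, 0.001]
force: [-6.4, -3.3, 2.1]
finger_gap: 0.0278
```

```bash
python3 chk.py 1 1
```

```text
{'clock': np.float64(22.55), 'position': array([0.5468, 0.2863, 0.0617]), 'force': array([-6.4085, -3.253 ,  2.145 ])}
phi 123.66553651332481 r 0.08509499166626605 ft -7.137009453294745
122.7 [-0.0011, -0.0014, -0.0] 0.6
```

Request:
arm_command:
  commands:
    - {"jaw":0.35,"offset":[0,-0.0005,0],"yaw":0}
    - {"jaw":0.35,"offset":[0,-0.001,0],"yaw":0}
    - {"jaw":0.35,"offset":[0,-0.001,0],"yaw":0}
    - {"jaw":0.35,"offset":[0,-0.001,0],"yaw":0}

```text
clock: 22.95
position: [0.5471, 0.2866, 0.0616]
orientation: [0.88, -0.475, -0.001, 0.001]
force: [-6.1, -3.8, 3.7]
finger_gap: 0.0281
```

```bash
python3 chk.py 1 1
```

```text
{'clock': np.float64(22.95), 'position': array([0.5471, 0.2866, 0.0616]), 'force': array([-6.113 , -3.7858,  3.6663])}
phi 123.40602981515586 r 0.08520599498418018 ft -7.187465843487372
122.4 [-0.001, -0.0015, -0.0] 0.9
```

Request:
arm_command:
  commands:
    - {"jaw":0.35,"offset":[0,-0.0005,0],"yaw":0}
    - {"jaw":0.35,"offset":[0,-0.001,0],"yaw":0}
    - {"jaw":0.35,"offset":[0,-0.001,0],"yaw":0}

```text
clock: 23.25
position: [0.5474, 0.2869, 0.0615]
orientation: [0.88, -0.475, -0.001, 0.002]
force: [-8.1, -5.2, 4.2]
finger_gap: 0.0279
```

```bash
python3 chk.py 1 1
```

```text
{'clock': np.float64(23.25), 'position': array([0.5474, 0.2869, 0.0615]), 'force': array([-8.0739, -5.18  ,  4.2466])}
phi 123.12638883571027 r 0.08528757912494885 ft -9.59237824596406
122.1 [-0.0009, -0.0015, -0.0] 1.2
```

Request:
arm_command:
  commands:
    - {"jaw":0.35,"offset":[0,-0.0005,0],"yaw":0}
    - {"jaw":0.35,"offset":[0,-0.0005,0],"yaw":0}
    - {"jaw":0.35,"offset":[0,-0.0005,0],"yaw":0}
    - {"jaw":0.35,"offset":[0,-0.0005,0],"yaw":0}

```text
clock: 23.65
position: [0.5475, 0.287, 0.0615]
orientation: [0.88, -0.475, -0.002, 0.002]
force: [-8.4, -4.8, 5.5]
finger_gap: 0.0282
```

Request:
arm_command:
  commands:
    - {"jaw":0.35,"offset":[0,0,0],"yaw":0}
    - {"jaw":0.35,"offset":[0,0,0],"yaw":0}
    - {"jaw":0.35,"offset":[0,0,0],"yaw":0}
    - {"jaw":0.35,"offset":[0,0,0],"yaw":0}
    - {"jaw":0.35,"offset":[0,0,0],"yaw":0}

```text
clock: 24.15
position: [0.5475, 0.2871, 0.0615]
orientation: [0.88, -0.475, -0.002, 0.002]
force: [-9.0, -5.0, 5.5]
finger_gap: 0.028
```

```bash
python3 chk.py 1 1
```

```text
{'clock': np.float64(24.15), 'position': array([0.5475, 0.2871, 0.0615]), 'force': array([-9.0427, -4.9868,  5.5119])}
phi 122.99152269260335 r 0.08533402923667298 ft -10.29996127225959
122.0 [-0.0008, -0.0015, -0.0] 1.3
```

Held at about 10.3 N tangential for over half a second. Backing off, opening and lifting clear.

Request:
arm_command:
  commands:
    - {"jaw":0.35,"offset":[0,0.003,0],"yaw":0}
    - {"jaw":0.35,"offset":[0,0.006,0],"yaw":0}
    - {"jaw":0.35,"offset":[0,0.009,0],"yaw":0}
    - {"jaw":0.35,"offset":[0,0.009,0],"yaw":0}

```text
clock: 24.55
position: [0.5427, 0.2836, 0.0621]
orientation: [0.88, -0.475, 0.0, -0.001]
force: [0.1, 0.1, -0.5]
finger_gap: 0.0277
```

Request:
arm_command:
  commands:
    - {"jaw":0.1,"offset":[0,0,0],"yaw":0}
    - {"jaw":0.1,"offset":[0,0,0],"yaw":0}
    - {"jaw":0.1,"offset":[0,0,-0.01],"yaw":0}
    - {"jaw":0.1,"offset":[0,0,-0.03],"yaw":0}
    - {"jaw":0.1,"offset":[0,0,-0.06],"yaw":0}
    - {"jaw":0.1,"offset":[0,0,-0.09],"yaw":0}
    - {"jaw":0.1,"offset":[0,0,-0.12],"yaw":0}
    - {"jaw":0.1,"offset":[0,0,-0.14],"yaw":0}
    - {"jaw":0.1,"offset":[-0.04,0,-0.14],"yaw":0}
    - {"jaw":0.1,"offset":[-0.08,0,-0.14],"yaw":0}
    - {"jaw":0.1,"offset":[-0.08,0,-0.14],"yaw":0}
    - {"jaw":0.1,"offset":[-0.08,0,-0.14],"yaw":0}

```text
clock: 25.75
position: [0.4971, 0.3521, 0.202]
orientation: [0.881, -0.473, 0.0, 0.0]
force: [0.5, -0.6, 0.1]
finger_gap: 0.0389
```

Run:
```python
from h import *
o=monitor.get_obs(); print({k:np.round(o[k],4) for k in("clock","position","force")})
cs={n:read_camera(n) for n in("scene","side","wrist")}
for q in("nut_knob","bar_tip","pin_tip","jar","stapler","tape","tin"):
  for n in("scene","side","wrist"):
    for r in nets.spot_point(q,n)[:3]:
        x=r["xyz"]
        if q in("jar","stapler","tape","tin") or np.hypot(x[0]-.594,x[1]-.216)<.12: print(n,q,round(r["score"],2),np.round(x,4))
crop(cs["scene"],(380,215,130,110),6,"end",[(.516,.180,.095)])
```

```text
{'clock': np.float64(25.75), 'position': array([0.4971, 0.3521, 0.202 ]), 'force': array([ 0.5185, -0.586 ,  0.1497])}
scene nut_knob 0.73 [0.5376 0.2811 0.0959]
side nut_knob 0.47 [0.5382 0.2818 0.0943]
wrist nut_knob 0.83 [0.539  0.2855 0.1002]
scene bar_tip 0.74 [0.6706 0.2269 0.0594]
side bar_tip 0.78 [0.6696 0.2239 0.0583]
side pin_tip 0.41 [0.655  0.2179 0.0143]
scene jar 0.96 [ 0.6129 -0.2607  0.0278]
scene jar 0.6 [ 0.5952  0.2149 -0.0016]
side jar 0.59 [ 0.6124 -0.2635  0.0242]
scene stapler 0.86 [ 0.4275 -0.0017 -0.0023]
scene stapler 0.36 [5.962e-01 2.173e-01 3.000e-04]
side stapler 0.76 [ 0.422   0.     -0.0026]
side stapler 0.7 [0.6582 0.2101 0.0989]
scene tape 0.91 [0.4238 0.3637 0.0011]
scene tape 0.61 [0.5952 0.2166 0.0021]
scene tape 0.48 [0.537  0.2809 0.0963]
side tape 0.96 [ 0.4198  0.3618 -0.0035]
scene tin 0.96 [6.474e-01 3.903e-01 1.000e-04]
side tin 0.91 [0.6431 0.3911 0.0014]
side tin 0.42 [0.6672 0.2236 0.0589]
wrist tin 0.57 [0.647  0.3874 0.0016]
```

View pics/end.png

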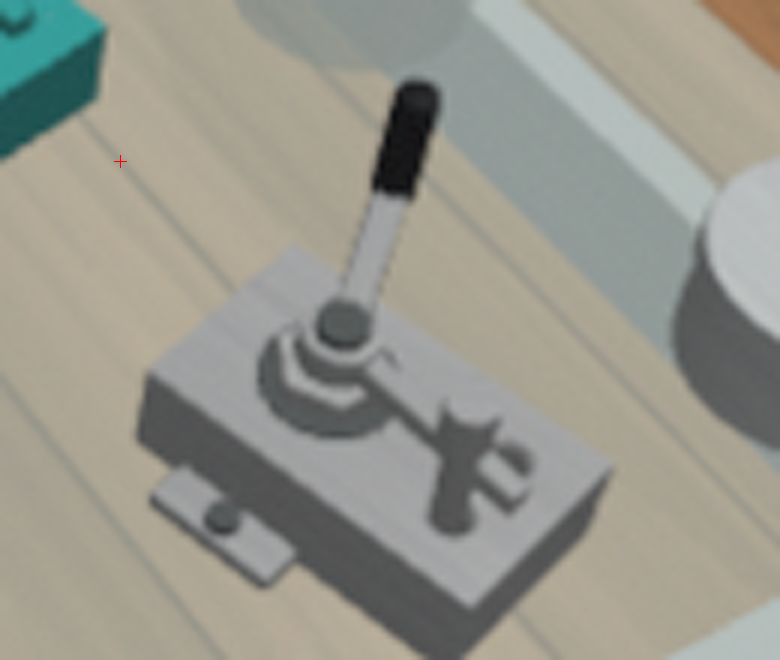

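The final crop shows the pin standing in the hole (crop 455,500) with the screw's arm against it. The lever has swung to the knob at (415,100), and the robot is clear.

```bash
python3 -c "
from plant import env; print(env.hand_in())"
```

```text
the job is handed in; nothing more can be done
None
```

The holding pin is in the chrome clamp's clockwise-side hole, and the jam nut's lever is tight against the pin-held screw. I handed the job in with the clock near 26 s.

- **Pin:** It bottomed in the hole at 7.6 N. After release the networks put its foot 15–17 mm above the table, against 16 mm for fully home.
- **Lever:** The knob swung about 74° clockwise to its seat. The tangential push was about 10.3 N on the last reading. It stayed near 10 N for just under a second, and the highest value I read was 10.3 N. Force is only reported at the end of each move, so a brief peak in between would not show.
- **After letting go:** The tool read about zero force once it had backed off and lifted clear. The knob stayed at about 130° about the screw axis.
- **Screw setting:** The arm rests against the pin. Its tip moved roughly 10–12 mm, within the 13 mm allowed, but the networks are only good to about 4 mm, so that margin is not certain.
- **Other things:** The jar, stapler, tape and tin were found where they began, to within measurement error. I did not check the two look-alike clamps again at the end, and nothing touched them as far as I could tell.

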